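# Square a canape tray into the pick-up corner

### The job

Push the small oblong gold tray of six canapes, which stands in front of the steel back rail, along the table, without grasping or lifting it, until it sits square in the pick-up corner on the table: one long side flush against the back rail and one short end against the steel end stop. Leave everything else where it stands.

Things in the scene. Friction and masses are not known exactly. Their poses are not given: they have to be found in the camera images.
- tray: Oblong gold-coloured card tray filled nearly to its walls with two rows of three topped bread slices (fixed to it). Loose, 0.22 to 0.45 kg. 160 mm along its own y, 110 mm along its own x, vertical outer walls 22 mm high. Origin: centre of its underside. It starts on the robot's side of the rail, turned up to 0.4 rad from parallel to it.
- rail: Fixed steel back rail beyond the tray, a bar 620 mm long along its own y, 34 mm high, up to 0.12 rad askew. Origin: at table height, mid length of its front face (plane x = 0, facing robot and tray); its +x points away from the robot, so the tray stands at negative x. With the tray flush against it the tray's origin is at x = -55 mm in this frame.
- end_stop: Fixed steel block against the rail's front face near its left or right end (varies): 80 mm along x, 30 mm along y, 34 mm high, axes parallel to the rail's, two bolt heads on top. Origin: centre of its underside, 255 mm from the rail's middle. The tray goes on its side towards the rail's middle; in contact, the two origins are 95 mm apart along the rail.
- tubs: Two round black lidded tubs, stacked, 72 mm across, 59 mm high, standing near the rail's other end, opposite the end stop, where they are no stop. Loose bystander. Origin: centre of underside.
- round_plate: Round gold plate with four slices, 128 mm across, 12 mm high (about 23 mm with slices), beside the tray to its left or right. Loose bystander, not the tray meant. Origin: centre of underside.
- squeeze_bottle: Orange-brown upright sauce squeeze bottle with white cap and nozzle, 60 mm across, 178 mm high, beside the tray on the side opposite the round plate. Loose bystander. Origin: centre of underside.
- ramekin: White ceramic bowl, 72 mm across, 42 mm high, on the left of the table. Loose bystander. Origin: centre of underside.
- jar: Jar with steel cap, 68 mm across, 95 mm high, on the right of the table. Loose bystander. Origin: centre of underside.
- spatula: Spatula lying on the left of the table, 260 mm long. Loose bystander. Origin: a point on its underside.
- cup: White plastic cup, 74 mm across, 85 mm high, on the left of the table. Loose bystander. Origin: centre of underside.

How it is judged (in metres and radians):
At the end, for the whole second after the job is handed in: The tray lies flat and at rest on the table with its long side within 5 mm of the back rail and parallel to it within 0.05 rad, and its end within 5 mm of the end stop's inner face (x of tray in the frame of rail between -0.06 and -0.05 m and y of tray in the frame of rail between -0.2 and 0.2 m and y of tray in the frame of end_stop between -0.1 and 0.1 m and angle between the y axis of tray and the y axis of rail, either way round below 0.05 rad and height (world z) of tray below 0.006 m and angle between tray's own z axis and vertical below 0.05 rad and linear speed of tray below 0.01 m/s); the robot touches nothing.
It fails at once if the tray is lifted off the table (more than 10 mm) or tipped (more than 0.15 rad) (height (world z) of tray above 0.01 m or angle between tray's own z axis and vertical above 0.15 rad).
It fails at once if a bystander is moved by more than 20 mm or knocked over (distance of any of tubs, round_plate, squeeze_bottle, ramekin, jar, spatula, cup from where it was at the start of the episode above 0.02 m or angle between any of tubs, round_plate, squeeze_bottle, ramekin, jar, cup's own z axis and vertical above 0.5 rad).
It also fails if it takes over 45 s, if anything falls off the work surface, if the arm or the gripper's body presses on something with over 40 N, if the wrist force passes 120 N, or if a joint passes its speed limit or range.

### The arm

A 6-joint arm with a two-finger parallel gripper is mounted at the origin on the work surface. World frame = base frame: x ahead of the robot, y to its left, z up, the work surface at z = 0. Lengths are in m, angles in degrees, forces in N, time in s.
With the tool pointing down it reaches from about 0.375 to 0.9 m from the base axis. Payload 3.1 kg.
Tool frame: the origin (TCP) lies on the centre line of the jaws, within the pads' length; the fingertips stand 25 mm ahead of it and the grasp point (between the pads) lies 6 mm ahead of it; y points along the fingers, x is the direction in which the jaws open and shut, and the axes are right-handed (so a half turn about y gives the same grasp; the last joint's range is limited). The gripper opens to 87 mm and grips with 3 to 60 N. Pads are 19 mm wide; open, the fingers measure 117 mm over their backs; the gripper's body (75 mm by 190 mm) begins 51 mm behind the grasp point.
Start: joints at [-75.544, 30.224, 82.088, -0, 67.689, -10.227], TCP at [0.261, -0.568, 0.248] pointing down, gripper open.
Joint ranges: [-176.69, 176.69], [-43.24, 126.21], [12.49, 139.97], [-82, 262], [0, 151.66], [-163.58, 163.58]. Speed limits (degrees/s): [159.86, 159.86, 180, 180, 180, 180].

### API

Orientations are given as a 3x3 rotation matrix whose columns are the frame's x, y, z axes.
In Python, from rig import * gives the robot as it stands.
- The arm moves only by the tool play_rows, never from a script. Its argument "commands" is a list of rows, each a list of 2 entries, a list of its own where there are three numbers: the shift along the world's x, y, z in m, then the turn, a rotation vector about the world's x, y, z in rad. A call has 1 to 10 rows; each row is the pose to reach, as a shift and turn from the pose commanded when the call began; what a row does not reach only later rows make up. A row lasts 1/8 s, in which the tool goes at most 62.5 mm and 10.7 degrees, less where a joint would pass 70% of its speed; a pose out of reach is approached as far as the arm can. A call with a gripper value outside its range is refused whole. "gripper" is the finger opening in m, from 0 to 0.087, set as the call begins (left out, the last holds). The fingers move at their own pace and stop on an object; the grip force is fixed at half the most. Time passes only in rows, so rows that repeat a pose let the fingers close. It gives the time, the measured TCP pose, the force and the opening at its end, in the units of the state.
- read_state(): the state, without advancing time (a new reading comes with each control period).
- capture(name): name is "side" or "top"; returns a dict with "frame" (400x640x3 uint8, red, green, blue), "depth" (400x640 float32, m along the optical axis (not along the pixel's ray), 0 where there is no reading), "mtx" (3x3 intrinsics, pixels), "cam_to_world" (4x4, takes a point from camera to world coordinates). Camera axes: x right, y down, z forward; pixel columns grow to the right and rows downward; lengths in m; the calibration is good to about 2 mm. A picture is of the moment at which its call begins.
- hand_in(): hands the job in, once; it reports no verdict.
The state is a dict: "time_s": time; "joint_positions": joint angles; "qvel": joint speeds; "tau": joint torques, N m; "position": TCP position; "tcp_rot": TCP orientation; "force": force on the tool from outside, world axes, zero at the start; "moment": the same for the moment, N m; "opening": opening from 0.0 (shut) to 1.0 (fully open).
Only numpy, scipy, OpenCV 4.12 (cv2) and the standard library are available. Lean on these libraries where they do the work, as an engineer would, in place of code of your own. Each camera call takes 0.05 s, during which the arm holds its last target. There are 200 camera calls.

## Working session

There is one attempt and no reset: what is moved stays moved. The work goes in short steps, Python scripts to look and compute and a tool call to move; the robot and the scene stay as the last step left them, time stands still between calls to the robot, and variables do not carry over. Pictures are saved under pics/ and viewed, about 8 in all and at most 12, crops included, and the job is handed in when it is done.

Besides the shell and the picture viewer there is one more tool, called after ">>>" as name(argument=value, ...) on one line, values as JSON. play_rows: Moves the arm, as the interface text tells. Its arguments: {"type":"object","properties":{"commands":{"type":"array"},"gripper":{"type":"number"}},"required":["commands"]}

```bash
mkdir -p pics; cat > h.py <<'E'
from rig import *
import numpy as np, cv2
def cloud(c):
    d=c["depth"];K=c["mtx"];v,u=np.indices(d.shape)
    P=np.stack([(u-K[0,2])/K[0,0]*d,(v-K[1,2])/K[1,1]*d,d,np.ones_like(d)],-1)@c["cam_to_world"].T
    P=P[...,:3].copy();P[d==0]=np.nan
    return P
def save(c,n): cv2.imwrite("pics/"+n+".png",c["frame"][...,::-1])
E
python3 - <<'E'
from h import *
for n in("top","side"):
    c=capture(n);save(c,n+"0");np.save(n+"0.npy",cloud(c));print(n,c["cam_to_world"].round(3).tolist(),c["mtx"].tolist())
s=read_state();print(s["tcp_rot"],s["position"],s["force"],s["time_s"])
E
```

```text
top [[-0.009, -0.998, 0.057, 0.454], [-1.0, 0.01, 0.016, -0.012], [-0.017, -0.057, -0.998, 1.1], [0.0, 0.0, 0.0, 1.0]] [[361.8423814292505, 0.0, 317.7906540686511], [0.0, 361.8423814292505, 197.07184608491391], [0.0, 0.0, 1.0]]
side [[-0.689, -0.43, 0.584, -0.443], [-0.725, 0.395, -0.564, 0.964], [0.012, -0.812, -0.584, 1.018], [0.0, 0.0, 0.0, 1.0]] [[489.7460807060484, 0.0, 322.47617705194955], [0.0, 489.7460807060484, 187.78252886674932], [0.0, 0.0, 1.0]]
[[ 4.17574131e-01 -5.21933513e-04  9.08642709e-01]
 [-9.08640813e-01  1.88231949e-03  4.17574341e-01]
 [-1.92830193e-03 -9.99998092e-01  3.11757836e-04]] [ 0.26084706 -0.56729757  0.24665697] [ 0.39744231  0.24649342 -0.99659661] 0.1
```

View pics/top0.png

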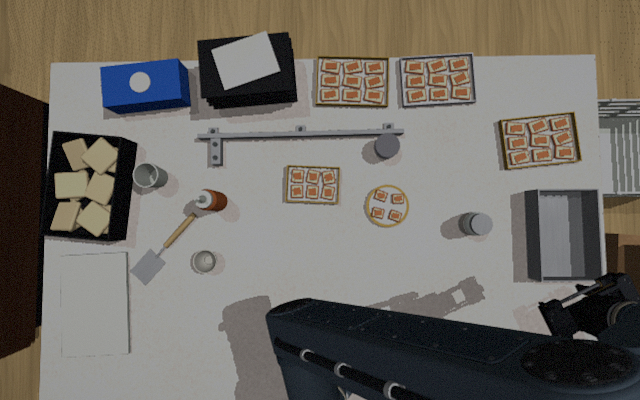

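View pics/side0.png

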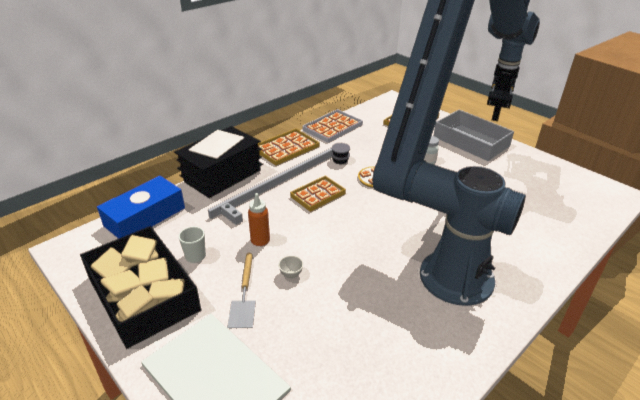

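The top view shows the tray at about (313,185), the end stop at (215,152) on the rail's left (+y) end, the tubs at (386,148), the round plate at (387,205) and the bottle at (212,200). The side view agrees.

```bash
cat >> h.py <<'E'
def rect(P,box,z0,z1):
    m=(P[...,2]>z0)&(P[...,2]<z1)
    mm=np.zeros_like(m);a,b,c,d=box;mm[c:d,a:b]=m[c:d,a:b]
    q=P[mm][:,:2]
    r=cv2.minAreaRect((q*1000).astype(np.float32))
    return len(q),np.round(cv2.boxPoints(r),1).tolist(),np.round(r[0],1),np.round(r[1],1),round(r[2],2),np.round(np.median(P[mm][:,2]),4)
def railfit(P):
    # front edge of the rail: lowest-x point of top surface per column
    pts=[]
    for u in range(230,360):
        col=P[115:150,u];k=(col[:,2]>.027)&(col[:,2]<.042)
        if k.any(): pts.append(col[k][np.argmin(col[k][:,0])][:2])
    pts=np.array(pts)
    for _ in range(4):
        a=np.polyfit(pts[:,1],pts[:,0],1);r=pts[:,0]-np.polyval(a,pts[:,1]);pts=pts[abs(r)<max(.002,1.5*r.std())]
    return a,len(pts),r.std()
E
python3 - <<'E'
from h import *
P=np.load("top0.npy")
print("rail x=a*y+b",railfit(P))
for n,b,z in [("stop",(206,224,141,170),(.025,.04)),("tray",(275,350,155,212),(.012,.04)),("tubs",(365,405,132,165),(.04,.08)),("plate",(358,415,178,232),(.008,.04)),("bottle",(190,235,182,216),(.03,.2)),("ramekin",(185,222,245,278),(.03,.06))]:
    print(n,*rect(P,b,*z))
print("table z",np.nanmedian(P[160:170,240:270,2]))
E
```

```text
rail x=a*y+b (array([-0.01199977,  0.70015088]), 129, np.float64(0.0007580025657628859))
stop 259 [[616.2000122070312, 327.29998779296875], [616.4000244140625, 296.29998779296875], [686.5, 296.79998779296875], [686.2999877929688, 327.70001220703125]] [651.4 312. ] [70.1 31. ] 0.4 0.0333
tray 1232 [[495.1000061035156, -54.29999923706055], [605.0999755859375, -60.099998474121094], [613.5999755859375, 100.0], [503.6000061035156, 105.80000305175781]] [554.3  22.9] [160.3 110.1] 86.98 0.0174
tubs 481 [[619.5, -169.3000030517578], [633.5, -238.3000030517578], [703.9000244140625, -224.10000610351562], [689.9000244140625, -155.10000610351562]] [ 661.7 -196.7] [71.9 70.4] 11.44 0.0583
plate 1386 [[402.8999938964844, -228.39999389648438], [513.5, -286.20001220703125], [571.7000122070312, -174.8000030517578], [461.0, -117.0]] [ 487.3 -201.6] [125.7 124.9] 62.41 0.0132
bottle 543 [[475.8999938964844, 335.3999938964844], [476.20001220703125, 282.6000061035156], [535.5, 282.8999938964844], [535.2000122070312, 335.70001220703125]] [505.7 309.1] [59.3 52.8] 0.3 0.1245
ramekin 160 [[295.20001220703125, 371.8999938964844], [296.70001220703125, 302.6000061035156], [363.79998779296875, 304.0], [362.29998779296875, 373.29998779296875]] [329.5 337.9] [67.1 69.3] 1.2 0.0394
table z -0.0005035381342801681
```

>>> play_rows(commands=[[[0.018, 0.059, 0], [0, 0, -0.042]], [[0.036, 0.118, 0], [0, 0, -0.084]], [[0.054, 0.176, 0], [0, 0, -0.126]], [[0.072, 0.235, 0], [0, 0, -0.168]], [[0.09, 0.294, 0], [0, 0, -0.21]], [[0.107, 0.353, 0], [0, 0, -0.251]], [[0.125, 0.412, 0], [0, 0, -0.293]], [[0.143, 0.47, 0], [0, 0, -0.335]], [[0.161, 0.529, 0], [0, 0, -0.377]], [[0.179, 0.588, 0], [0, 0, -0.419]]], gripper=0.087)

```text
time_s: 1.35
position: [0.4403, 0.0221, 0.2475]
tcp_rot: [[0.01, 0.0, 1.0], [-1.0, -0.0, 0.01], [0.0, -1.0, 0.0]]
force: [1.0, -0.8, -0.7]
opening: 0.997
```

>>> play_rows(commands=[[[0, 0, -0.05], [0, 0, 0]], [[0, 0, -0.1], [0, 0, 0]], [[0, 0, -0.15], [0, 0, 0]], [[0, 0, -0.19], [0, 0, 0]], [[0, 0, -0.215], [0, 0, 0]], [[0, 0, -0.215], [0, 0, 0]]])

```text
time_s: 2.1
position: [0.4388, 0.0203, 0.0309]
tcp_rot: [[0.012, -0.005, 1.0], [-1.0, 0.001, 0.012], [-0.001, -1.0, -0.005]]
force: [0.7, 0.2, -0.2]
opening: 1.001
```

```bash
python3 - <<'E'
from h import *
c=capture("side");save(c,"side1")
s=read_state();print(s["tcp_rot"].round(3),s["position"],s["force"],s["time_s"],s["joint_positions"])
E
```

```text
[[ 0.012 -0.002  1.   ]
 [-1.     0.     0.012]
 [-0.    -1.    -0.002]] [0.43954213 0.02023726 0.0320068 ] [0.02535665 0.91134537 0.63477469] 2.15 [-1.19761311e+01  4.09398491e+01  1.17039618e+02  1.95654683e-03
  2.21447431e+01  7.73464093e+01]
```

View pics/side1.png

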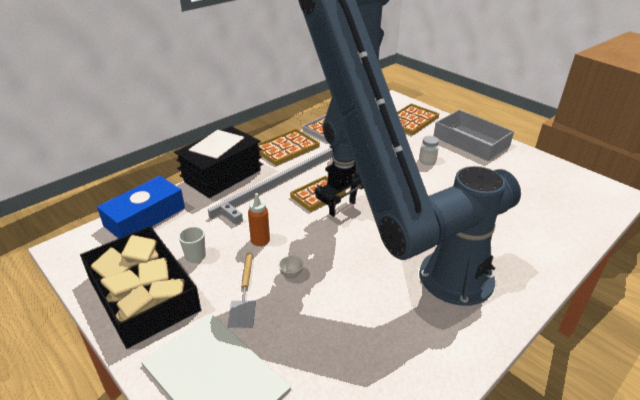

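The gripper is down just in front of the tray (about (335,195)), clear of everything. I'm pushing towards the rail.

>>> play_rows(commands=[[[0.015, 0, -0.001], [0, 0, 0]], [[0.03, 0, -0.001], [0, 0, 0]], [[0.04, 0, -0.001], [0, 0, 0]], [[0.047, 0, -0.001], [0, 0, 0]], [[0.054, 0, -0.001], [0, 0, 0]], [[0.062, 0, -0.001], [0, 0, 0]], [[0.07, 0, -0.001], [0, 0, 0]], [[0.078, 0, -0.001], [0, 0, 0]], [[0.086, 0, -0.001], [0, 0, 0]], [[0.094, 0, -0.001], [0, 0, 0]]])

```text
time_s: 3.4
position: [0.535, 0.0201, 0.0314]
tcp_rot: [[0.012, 0.001, 1.0], [-1.0, -0.0, 0.012], [0.0, -1.0, 0.001]]
force: [-2.4, -0.5, 0.1]
opening: 1.001
```

>>> play_rows(commands=[[[0.007, 0, 0], [0, 0, 0]], [[0.014, 0, 0], [0, 0, 0]], [[0.021, 0, 0], [0, 0, 0]], [[0.027, 0, 0], [0, 0, 0]], [[0.032, 0, 0], [0, 0, 0]], [[0.036, 0, 0], [0, 0, 0]], [[0.036, 0, 0], [0, 0, 0]]])

```text
time_s: 4.28
position: [0.571, 0.02, 0.0317]
tcp_rot: [[0.012, 0.002, 1.0], [-1.0, -0.0, 0.012], [0.0, -1.0, 0.002]]
force: [-0.4, -0.8, -0.8]
opening: 0.997
```

```bash
python3 - <<'E'
from h import *
c=capture("top");save(c,"top1");np.save("top1.npy",cloud(c))
E
```

```text
(no output)
```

View pics/top1.png

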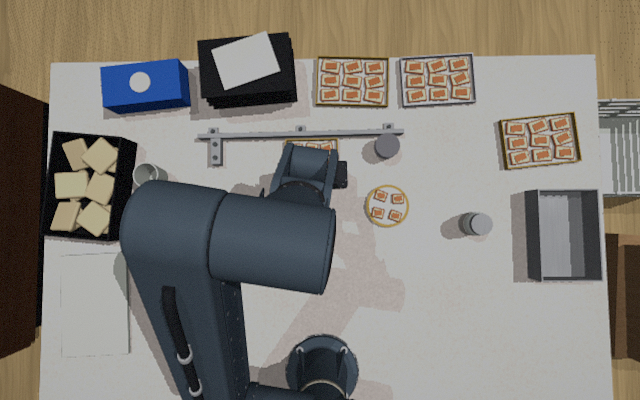

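The tray's back row is visible at (313,145), almost at the rail. I'm closing the gap gently.

>>> play_rows(commands=[[[0.003, 0, 0], [0, 0, 0]], [[0.006, 0, 0], [0, 0, 0]], [[0.008, 0, 0], [0, 0, 0]], [[0.009, 0, 0], [0, 0, 0]], [[0.009, 0, 0], [0, 0, 0]]])

```text
time_s: 4.95
position: [0.5783, 0.0202, 0.0315]
tcp_rot: [[0.012, -0.002, 1.0], [-1.0, 0.0, 0.012], [-0.0, -1.0, -0.002]]
force: [-5.0, -0.2, 4.0]
opening: 1.003
```

>>> play_rows(commands=[[[0.001, 0, 0], [0, 0, 0]], [[0.002, 0, 0], [0, 0, 0]], [[0.002, 0, 0], [0, 0, 0]]])

```text
time_s: 5.32
position: [0.5784, 0.0203, 0.0314]
tcp_rot: [[0.012, -0.006, 1.0], [-1.0, 0.0, 0.012], [-0.0, -1.0, -0.006]]
force: [-7.6, -0.7, 6.5]
opening: 0.998
```

The tray is seated against the rail: steady 8 N and no further travel. Next I back off, lift, turn the jaws 90° and go to the tray's right end.

>>> play_rows(commands=[[[-0.01, 0, 0], [0, 0, 0]], [[-0.025, 0, 0], [0, 0, 0]], [[-0.025, 0, 0.05], [0, 0, 0]], [[-0.025, 0, 0.1], [0, 0, 0]], [[-0.025, 0, 0.1], [0, 0, 0]]])

```text
time_s: 5.95
position: [0.5608, 0.0195, 0.1358]
tcp_rot: [[0.012, 0.014, 1.0], [-1.0, -0.002, 0.012], [0.002, -1.0, 0.014]]
force: [0.4, -0.5, -0.8]
opening: 1.0
```

>>> play_rows(commands=[[[0.007, -0.012, 0], [0, 0, 0.157]], [[0.014, -0.024, 0], [0, 0, 0.314]], [[0.021, -0.036, 0], [0, 0, 0.471]], [[0.028, -0.048, 0], [0, 0, 0.628]], [[0.035, -0.06, 0], [0, 0, 0.785]], [[0.043, -0.072, 0], [0, 0, 0.942]], [[0.051, -0.084, 0], [0, 0, 1.1]], [[0.059, -0.096, 0], [0, 0, 1.257]], [[0.067, -0.108, 0], [0, 0, 1.414]], [[0.074, -0.118, 0], [0, 0, 1.571]]], gripper=0.05)

```text
time_s: 7.2
position: [0.6309, -0.0986, 0.1304]
tcp_rot: [[1.0, 0.002, -0.017], [0.017, -0.0, 1.0], [0.002, -1.0, -0.0]]
force: [0.3, 0.9, 0.9]
opening: 0.573
```

```bash
python3 - <<'E'
from h import *
c=capture("top");save(c,"top2");np.save("top2.npy",cloud(c))
c=capture("side");save(c,"side2");P=cloud(c)
s=read_state();print(s["position"],s["tcp_rot"].round(3),s["opening"],s["time_s"])
E
```

```text
[ 0.63138464 -0.09921589  0.13057822] [[ 1.     0.002 -0.01 ]
 [ 0.01  -0.001  1.   ]
 [ 0.002 -1.    -0.001]] 0.5751298956289685 7.3
```

View pics/top2.png

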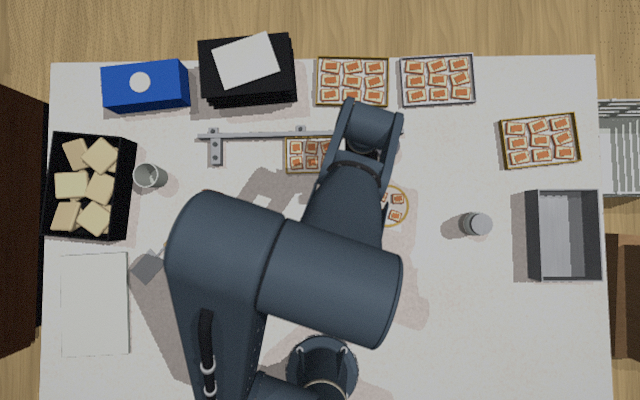

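View pics/side2.png

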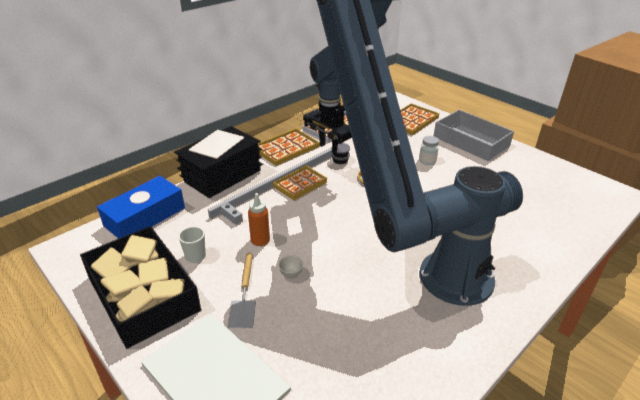

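Top view: the tray (left end at about (287,155)) lies along the rail, and the gripper is above its right end. Side view: the tray is at (300,182) against the rail, and nothing is disturbed. I'm descending, then pushing left along the rail.

>>> play_rows(commands=[[[0, 0, -0.04], [0, 0, 0]], [[0, 0, -0.08], [0, 0, 0]], [[0, 0, -0.098], [0, 0, 0]], [[0, 0, -0.1], [0, 0, 0]], [[0, 0.01, -0.1], [0, 0, 0]], [[0, 0.02, -0.1], [0, 0, 0]], [[-0.0004, 0.03, -0.1], [0, 0, 0]], [[-0.0005, 0.04, -0.1], [0, 0, 0]], [[-0.0006, 0.05, -0.1], [0, 0, 0]]])

```text
time_s: 8.43
position: [0.63, -0.0481, 0.0324]
tcp_rot: [[1.0, 0.002, -0.013], [0.013, -0.002, 1.0], [0.002, -1.0, -0.002]]
force: [-0.2, -4.4, 3.2]
opening: 0.577
```

>>> play_rows(commands=[[[0, 0.01, 0], [0, 0, 0]], [[0, 0.02, 0], [0, 0, 0]], [[-0.0004, 0.03, 0], [0, 0, 0]], [[-0.0005, 0.04, 0], [0, 0, 0]], [[-0.0006, 0.05, 0], [0, 0, 0]], [[-0.0007, 0.06, 0], [0, 0, 0]], [[-0.001, 0.07, 0], [0, 0, 0]], [[-0.001, 0.08, 0], [0, 0, 0]], [[-0.001, 0.085, 0], [0, 0, 0]]])

```text
time_s: 9.55
position: [0.6282, 0.038, 0.0315]
tcp_rot: [[1.0, -0.0, -0.013], [0.013, 0.0, 1.0], [-0.0, -1.0, 0.0]]
force: [-0.2, -3.1, 2.9]
opening: 0.578
```

```bash
python3 - <<'E'
from h import *
c=capture("side");save(c,"side3")
c=capture("top");P=cloud(c);save(c,"top3")
s=read_state();print(s["position"],s["force"],s["time_s"])
E
```

```text
[0.62790145 0.0384467  0.03124389] [-0.75618828 -0.63514406 -0.1386419 ] 9.65
```

View pics/side3.png

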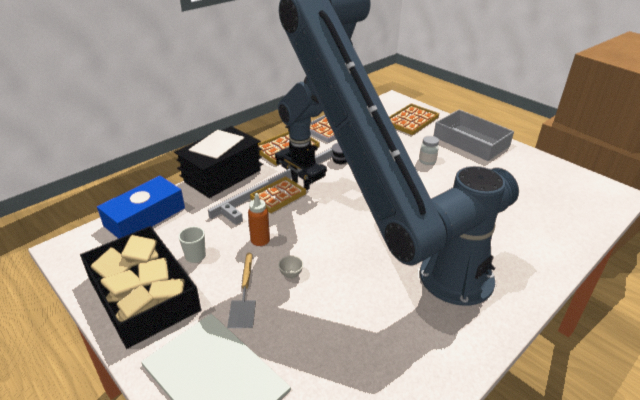

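The tray (278,195) stays along the rail, and the stop is at (228,212). I'm continuing the push and slowing near contact.

>>> play_rows(commands=[[[0, 0.01, 0], [0, 0, 0]], [[0, 0.02, 0], [0, 0, 0]], [[0, 0.03, 0], [0, 0, 0]], [[-0.0005, 0.04, 0], [0, 0, 0]], [[-0.0006, 0.05, 0], [0, 0, 0]], [[-0.0007, 0.06, 0], [0, 0, 0]], [[-0.001, 0.068, 0], [0, 0, 0]], [[-0.001, 0.074, 0], [0, 0, 0]], [[-0.001, 0.08, 0], [0, 0, 0]], [[-0.001, 0.083, 0], [0, 0, 0]]])

```text
time_s: 10.9
position: [0.6274, 0.1204, 0.0316]
tcp_rot: [[1.0, -0.0, -0.012], [0.012, -0.0, 1.0], [-0.0, -1.0, -0.0]]
force: [-0.1, -1.8, -1.6]
opening: 0.576
```

>>> play_rows(commands=[[[0, 0.002, 0], [0, 0, 0]], [[0, 0.004, 0], [0, 0, 0]], [[0, 0.006, 0], [0, 0, 0]], [[0, 0.006, 0], [0, 0, 0]]])

```text
time_s: 11.4
position: [0.6273, 0.1263, 0.0315]
tcp_rot: [[1.0, -0.0, -0.012], [0.012, 0.0, 1.0], [-0.0, -1.0, 0.0]]
force: [-0.4, -0.8, -0.3]
opening: 0.574
```

>>> play_rows(commands=[[[0, 0.002, 0], [0, 0, 0]], [[0, 0.004, 0], [0, 0, 0]], [[0, 0.004, 0], [0, 0, 0]]])

```text
time_s: 11.78
position: [0.6275, 0.1272, 0.0316]
tcp_rot: [[1.0, -0.001, -0.013], [0.013, -0.004, 1.0], [-0.001, -1.0, -0.004]]
force: [-0.6, -10.6, 0.1]
opening: 0.574
```

The tray is in contact with the stop (10.6 N, stalled). I'm retreating to measure.

>>> play_rows(commands=[[[0, -0.01, 0], [0, 0, 0]], [[0, -0.03, 0], [0, 0, 0]], [[0, -0.03, 0.06], [0, 0, 0]], [[0, -0.03, 0.12], [0, 0, 0]], [[-0.05, -0.07, 0.16], [0, 0, 0]], [[-0.08, -0.12, 0.16], [0, 0, 0]], [[-0.1, -0.17, 0.16], [0, 0, 0]], [[-0.12, -0.23, 0.16], [0, 0, 0]], [[-0.14, -0.28, 0.16], [0, 0, 0]], [[-0.14, -0.33, 0.16], [0, 0, 0]]])

```text
time_s: 13.02
position: [0.4854, -0.2015, 0.1918]
tcp_rot: [[1.0, -0.001, -0.01], [0.01, 0.001, 1.0], [-0.001, -1.0, 0.001]]
force: [0.7, 0.4, 0.0]
opening: 0.577
```

```bash
python3 - <<'E'
from h import *
c=capture("top");save(c,"top4");P=cloud(c);np.save("top4.npy",P)
cv2.imwrite("pics/crop4.png",cv2.resize(c["frame"][100:230,180:420,::-1],None,fx=3,fy=3,interpolation=cv2.INTER_CUBIC))
P0=np.load("top0.npy")
a,_,_=railfit(P0);print(a)
print("tray",*rect(P,(223,300,141,190),.012,.026))
E
```

```text
[-0.01199977  0.70015088]
tray 1093 [[585.9000244140625, 290.6000061035156], [587.4000244140625, 136.8000030517578], [687.9000244140625, 137.6999969482422], [686.4000244140625, 291.6000061035156]] [636.9 214.2] [100.5 153.9] 0.56 0.0171
```

View pics/crop4.png

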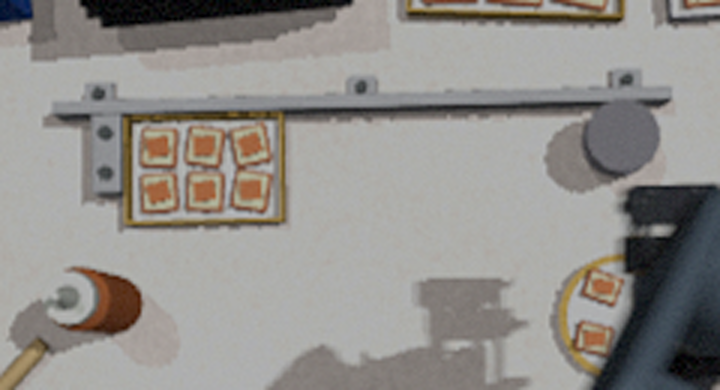

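The crop shows the tray at (205,168) flush under the rail, with its left end against the stop (122,150). Measured: about 1 mm gap to the rail, about 0.5 mm to the stop, and an angle of 0.010 against the rail's 0.012. I'll check the bystanders and edge gaps, then hand in if they're good.

```bash
python3 - <<'E'
from h import *
P=np.load("top4.npy");P0=np.load("top0.npy");a,_,_=railfit(P0);pts=[]
for u in range(228,272):
    col=P[160:185,u];k=col[:,2]>.008
    if k.any(): pts.append(col[k][np.argmin(col[k][:,0])][:2])
pts=np.array(pts);f=np.polyfit(pts[:,1],pts[:,0],1)
g=[float(np.polyval(a,y)-np.polyval(f,y)-.110) for y in(.14,.29)]
d=[]
for b,z in [((365,405,132,165),(.04,.08)),((190,235,182,216),(.03,.2)),((185,222,245,278),(.03,.06))]:
    d.append(float(np.hypot(*(rect(P,b,*z)[2]-rect(P0,b,*z)[2]))))
s=read_state();print("gaps",g,"slopes",f[0],a[0],"bystander shift mm",d,s["force"],s["qvel"].round(2))
if max(map(abs,g))<.004 and max(d)<6: print(hand_in())
E
```

```text
gaps [0.0007845066722002997, -9.181347482146995e-05] slopes -0.006157636038606568 -0.011999770352085777 bystander shift mm [0.632455532033595, 0.5385164807134672, 0.28284271247464315] [ 2.3051829  -3.91914925  0.87986959] [ 3.74 -0.33 -0.91  2.41 -1.7   7.05]
the job is handed in; nothing more can be done
None
```

The job is handed in. I pushed the tray straight into the rail with the open fingers until it stalled at about 8 N. I then turned the jaws 90° and pushed the tray's right end along the rail until it stalled against the end stop at about 11 N. The tray was never grasped or lifted, and the clock stood at about 13 s of the 45 s allowed.

**Last checks, from the top camera:**

| Check | Measured | Limit |
|---|---|---|
| Gap to rail, front-edge fit | 0 to 0.8 mm | 5 mm |
| Gap to rail, rectangle fit | about 1 mm | 5 mm |
| Gap to end stop | about 0.5 mm | 5 mm |
| Angle to rail | 0.006 rad (edge fit), 0.002 rad (rectangle fit) | 0.05 rad |
| Shift of tubs, bottle and ramekin | under 1 mm each | 20 mm |

**Not fully confirmed:**
- **Unmeasured bystanders:** I did not measure the round plate, jar, spatula or cup again. No move of the tool was planned near them, and the views showed nothing disturbed.
- **Rectangle size:** the rectangle fit gave the tray about 6 to 10 mm under its true size, because I cropped it to keep out the rail and stop. I relied on its front and right edges, the two facing away from the rail and stop.
- **Arm settling:** the last reading before handing in showed small joint speeds (up to 7 deg/s) and a few newtons at the wrist. The gripper was raised to about 0.19 m, away from the tray, so I read this as the arm settling, not contact.

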